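Start the demo disc at the rental counter

TASK

Start the shop's demo disc with your closed fingertips: press the blue key on the grey control pad fully down to wake the player, then push the player's open disc tray fully home, then press the green key fully down to play, letting every key spring back up. Touch the loose pad only to press it: it stays flat on the counter where it is, never picked up or shoved along. Do not press the red or yellow key, do not press green before the tray is home, and leave the other things on the counter where they stand.

Things in the scene. Friction and masses are not known exactly. Their poses are not given: they have to be found in the camera images.
- player: black disc player fixed to the counter, 220 deep (its x) x 300 wide (its y) x 54 mm high; origin at the centre of its underside on the counter; its -x axis points out of its front face (the face lies 110 mm from the origin), so pushing the tray home is along its +x
- tray (a joint): how far the disc tray stands out of the player, m: 0 fully home at its stop, 0.13 fully out; it slides along the player's x axis, needs about 2 N plus 6 N per m/s to push, and stays where it is left
- tray_front (a point): centre of the front surface of the tray's silver front plate, 30 mm above the counter; the plate is 142 wide (player's y) x 30 high x 8 mm thick, its lower edge 15 mm and its upper edge 45 mm above the counter, so nearly as high as the player (54 mm); behind it lies the tray with a seated orange disc. Home, this surface is 8 mm in front of the player's face
- pad: loose grey control pad, 0.6 kg, lying flat, 130 (its x) x 170 (its y) x 26 mm high, on either side of the player; origin at the centre of its underside; keys at (x, y) in mm: blue (30, 40), yellow (30, -40), red (-30, 40), green (-30, -40); each a 30 mm square whose top stands 9 mm above the pad, 35 mm above the counter, and goes 6 mm down along the vertical (still 3 mm proud when fully down)
- top_blue (a point): centre of the top of the blue (wake, white ring) key
- top_green (a point): centre of the top of the green (play, white triangle) key
- top_red (a point): centre of the top of the red (stop, white square) key: not to be pressed
- top_yellow (a point): centre of the top of the yellow (eject) key: not to be pressed
- key_blue (a joint): how far the blue key is pressed, m: 0 up, 0.006 at its stop; a spring, 1.2 N to start it, 4 N at the stop, returns it
- key_green (a joint): the same for the green key
- key_red (a joint): the same for the red key
- key_yellow (a joint): the same for the yellow key
- cases: stack of two disc cases, loose, 135 (x) x 190 (y) x 28 mm high, on the other side of the player from the pad; origin under its centre
- carton: open red snack carton, loose, 85 x 115 x 90 mm high, origin under its centre
- mug: blue pen mug, loose, 80 mm across, 90 mm high (pens to 135 mm), origin under its centre
- marker: white and green marker lying along its y between the robot and the tray, loose, 12 x 140 x 12 mm, origin under its middle
- stapler: red stapler, loose, 130 (x) x 36 x 60 mm high, origin under its centre
- tape: tape dispenser, loose, 140 (x) x 55 x 73 mm high, origin under its centre
Not all that is in view belongs to the job. There is more than one size of the pad; the one meant has the size given above.

How it is judged:
On the way, in this order (a step that is already met when the one before it is completed fails the run):
1. the blue key is pressed down by the fingers (over 4.5 of 6 mm) with the tray still out (value of joint key_blue above 0.0045 m and contact force between the fingers and pad above 1 N and value of joint tray above 0.05 m), for 0.05 s.
2. the tray is home, within 4 mm, keys up (value of joint tray below 0.004 m and value of joint key_blue below 0.0015 m), for 0.1 s.
3. the green key is pressed down by the fingers (over 4.5 of 6 mm) with the tray home (value of joint key_green above 0.0045 m and contact force between the fingers and pad above 1 N and value of joint tray below 0.004 m), for 0.05 s.
At the end, for the whole second after the job is handed in: the tray is home within 4 mm, all four keys are up (within 1.5 mm), the pad lies flat and still on the counter within 30 mm of where it was, and every other loose thing is within 30 mm of where it stood (all of step 2 and value of joint each of key_green, key_red, key_yellow below 0.0015 m and height (world z) of pad below 0.004 m and angle between pad's own z axis and vertical below 0.05 rad and distance of each of pad, cases, carton, mug, marker, stapler, tape from where it was at the start of the episode below 0.03 m and linear speed of pad below 0.02 m/s); the robot touches nothing.
It fails at once if the red or the yellow key is pressed (over 3 mm) (value of joint any of key_red, key_yellow above 0.003 m).
It fails at once if the green key is pressed (over 3 mm) while the tray is still out by more than 4 mm (value of joint key_green above 0.003 m and value of joint tray above 0.004 m).
It fails at once if the pad is lifted over 10 mm, tipped or shoved along over 30 mm (height (world z) of pad above 0.01 m or angle between pad's own z axis and vertical above 0.2 rad or distance of pad from where it was at the start of the episode above 0.03 m).
It fails at once if another loose thing is moved over 30 mm (distance of any of cases, carton, mug, marker, stapler, tape from where it was at the start of the episode above 0.03 m).
It also fails if it takes over 54 s, if anything falls off the work surface, if the arm or the gripper's body presses on something with over 40 N, if the wrist force passes 120 N, or if a joint passes its speed limit or range.

ROBOT

A 6-joint arm with a two-finger parallel gripper is mounted at the origin on the work surface. World frame = base frame: x ahead of the robot, y to its left, z up, the work surface at z = 0. Lengths are in m, angles in rad, forces in N, time in s.
With the tool pointing down it reaches from about 0.35 to 0.8 m from the base axis. Payload 7.3 kg.
Tool frame: the origin (TCP) lies between the finger pads; the fingertips stand 25 mm ahead of it and the grasp point (between the pads) lies 6 mm ahead of it (r.tip_extent is the distance from the TCP to the fingertips, in m); z points along the fingers, y is the direction in which the jaws open and shut (so a half turn about z gives the same grasp; the last joint's range is limited). The gripper opens to 85 mm and grips with 20 to 120 N. Pads are 22 mm wide; open, the fingers measure 114 mm over their backs; the gripper's body (76 mm by 85 mm) begins 54 mm behind the grasp point. The pads swing forward as they close: fully open they stand 13 mm farther back than shut.
Start: joints at [1.072, 0.342, 1.524, -0, 1.275, -0.146], TCP at [0.181, 0.493, 0.256] pointing down, gripper open.
Joint ranges: [-2.53, 2.53], [-0.77, 2.02], [0.04, 2.7], [-1, 4.14], [0.28, 2.66], [-3.11, 3.11]. Speed limits (rad/s): [2.57, 2.57, 3.14, 3.14, 3.14, 3.14].

INTERFACE

Orientations are given as a unit quaternion [x, y, z, w].
In Python, from workcell import r, command_gripper, optics gives the robot as it stands. The module is installed in compiled form; this text tells all that it offers. Calls block until the motion is done:
- r.reach(position, orientation): joint-space move of the TCP to a pose.
- r.move_straight(position, orientation=None, speed=0.15, max_force=None): straight line of the TCP; orientation=None keeps the orientation; speed is the mean speed in m/s. With max_force (N) it stops when the force on the tool has changed by that much, and returns True; else False.
- r.movej(angles): joint-space move.
- command_gripper(opening, force=None): finger opening in m; force is the grip in N (None keeps the last); returns when the fingers have stopped.
- r.hold(seconds).
- r.solve_ik(position, orientation): joint angles nearest the present ones, or None.
- r.read_state(): the state.
- optics.get_image(name): name is "scene" or "top" or "wrist"; returns (picture, depth): 384x512x3 uint8, red, green, blue; 384x512 float32, m along the optical axis (not along the pixel's ray), 0 where there is no reading.
- optics.camera_model(name): a dict with "K" (3x3 intrinsics, pixels), "R" (3x3) and "t" (3): a world point X has camera coordinates R X + t; the wrist camera has in their place "tool_from_camera" (4x4, takes a point from camera to tool coordinates, whose origin is the TCP and whose axes are the flange's). Camera axes: x right, y down, z forward; pixel columns grow to the right and rows downward; lengths in m; the calibration is good to about 2 mm. A picture is of the moment at which its call begins: read the wrist's pose just before it. camera_model takes no time and is no camera call.
A pose or a line that the arm cannot do raises r.PlanningError and nothing moves.
- r.finish_job(): hands the job in, once; it reports no verdict.
The state is a dict: "time_s": time; "joint_positions": joint angles; "dq": joint speeds; "tau": joint torques, N m; "eef_pos": TCP position; "eef_rot": TCP orientation; "contact_force": force on the tool from outside, world axes, zero at the start; "torque": the same for the moment, N m; "grip_width": finger opening in m.
Only numpy, scipy, OpenCV 4.12 (cv2) and the standard library are available. Lean on these libraries where they do the work, as an engineer would, in place of code of your own. Each camera call takes 0.05 s, during which the arm holds its last target. There are 200 camera calls.

## Working session

There is one attempt and no reset: what is moved stays moved. The work goes in short steps, each a Python script; the robot and the scene stay as the last script left them, time stands still between calls to the robot, and variables do not carry over. Pictures are saved under pics/ and viewed, about 8 in all and at most 12, crops included, and the job is handed in when it is done.

```bash
mkdir -p pics
python3 - <<'E'
from workcell import r,optics
import cv2,numpy as np
for n in("top","scene"):
    im,d=optics.get_image(n); cv2.imwrite(f"pics/{n}.png",cv2.resize(im[...,::-1],(800,600))); np.savez(f"{n}.npz",im=im,d=d,**optics.camera_model(n))
    m=optics.camera_model(n);print(n,m["K"].tolist(),(-m["R"].T@m["t"]).round(3))
print(r.read_state()["time_s"],r.tip_extent,r.read_state()["eef_rot"])
E
```

```text
top [[372.22707728441975, 0.0, 260.22492028180267], [0.0, 372.22707728441975, 189.3698343513277], [0.0, 0.0, 1.0]] [0.397 0.008 1.067]
scene [[472.57940175289775, 0.0, 255.25307670111], [0.0, 472.57940175289775, 193.98109462856917], [0.0, 0.0, 1.0]] [ 1.421 -0.269  1.111]
0.1 0.025 [ 1.75484927e-01  9.84481889e-01 -6.37392287e-04 -2.12162230e-04]
```

View pics/top.png

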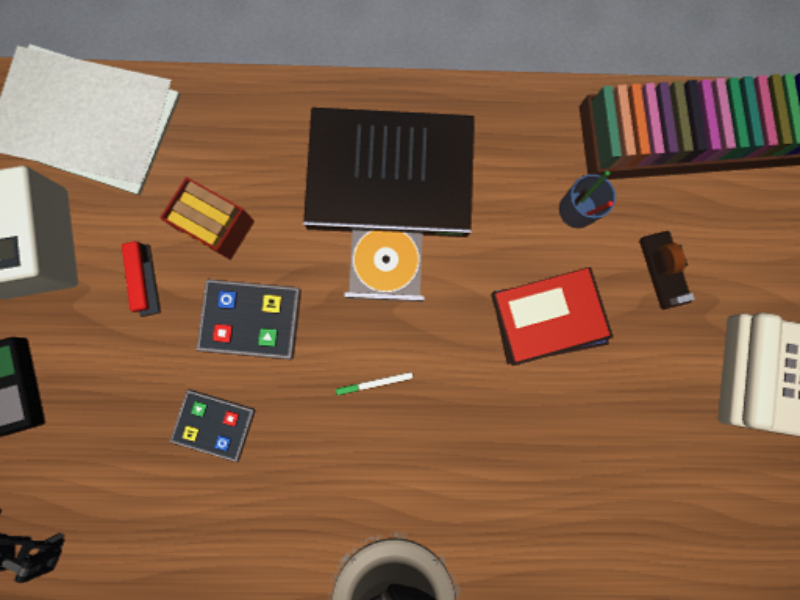

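View pics/scene.png

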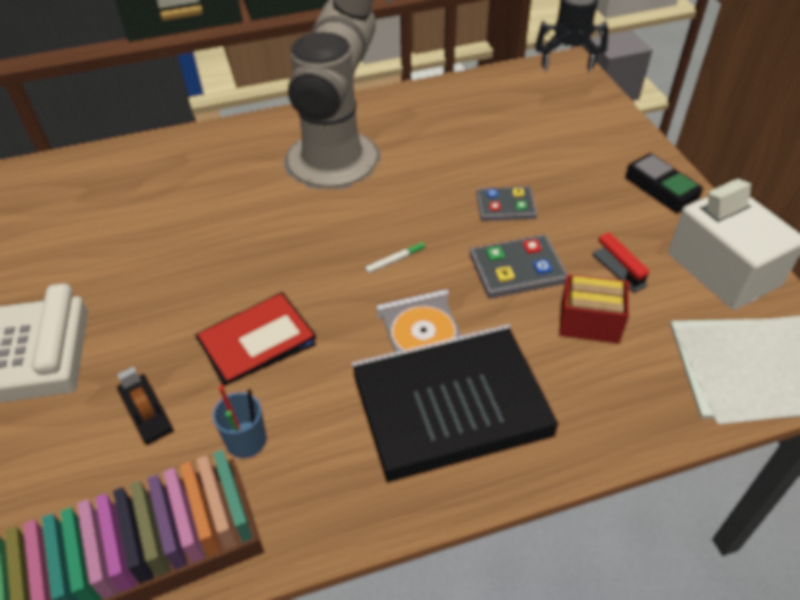

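The top view (800x600 scale) has two candidate pads. The large one is at (248,320), with blue (226,299), yellow (271,303), red (222,333) and green (267,337). The small one is at (212,426), with its keys turned half round. The player is at (390,170), its tray front is at about (385,296), and the marker is at (375,383). I'll measure both pads against the given size and crop the one that fits.

```bash
cat > h.py <<'E'
import numpy as np,cv2
def load(n): return dict(np.load(n+".npz"))
def ray(m,uv,z):
    c=-m["R"].T@m["t"]; d=m["R"].T@np.linalg.solve(m["K"],[uv[0],uv[1],1]); return c+d*(z-c[2])/d[2]
def blobs(im,x0,x1,y0,y1):
    h=cv2.cvtColor(im,cv2.COLOR_RGB2HSV); out={}
    for n,lo,hi in(("blue",105,125),("yellow",24,34),("red",173,184),("green",55,80)):
        H=h[...,0].astype(int); H=np.where((hi>180)&(H<hi-180),H+180,H)
        k=((H>=lo)&(H<=hi)&(h[...,1]>130)&(h[...,2]>80)).astype(np.uint8); k[:y0]=0;k[y1:]=0;k[:,:x0]=0;k[:,x1:]=0
        cs=cv2.findContours(k,cv2.RETR_EXTERNAL,cv2.CHAIN_APPROX_NONE)[0]
        if not cs: continue
        (c,s,a)=cv2.minAreaRect(max(cs,key=cv2.contourArea)); out[n]=(np.array(c),s)
    return out
E
python3 - <<'E'
from h import *
m=load("top"); s=512/800
for nm,b in(("large",(195,305,275,365)),("small",(165,260,385,465))):
    B=blobs(m["im"],*[int(v*s) for v in b]); P={k:ray(m,v[0],.035) for k,v in B.items()}
    for k in P: u,v=B[k][0].round().astype(int);Z=m["d"][v,u];p=m["R"].T@(np.linalg.solve(m["K"],[u,v,1])*Z-m["t"]);print(nm,k,B[k][0].round(1),np.round(B[k][1],1),P[k].round(4),"depth z",p[2].round(4))
    print("by",np.linalg.norm(P["blue"]-P["yellow"]),"br",np.linalg.norm(P["blue"]-P["red"]),"ctr",sum(P.values())/4)
# tray plate / silver line, candidates as points
im=m["im"]
cv2.imwrite("pics/crop.png",cv2.resize(im[125:305,100:310,::-1],None,fx=3.3,fy=3.3,interpolation=cv2.INTER_CUBIC))
d=m["d"];v,u=np.mgrid[:384,:512];pc=np.stack([u,v,np.ones_like(u)],-1)@np.linalg.inv(m["K"]).T*d[...,None];w=(pc-m["t"])@m["R"]
np.save("w.npy",w)
for v in range(184,194): print(v,[ (w[v,u]*1000).round().astype(int).tolist()+im[v,u].tolist() for u in (235,265)])
E
```

```text
large blue [144.5 191.3] [11.  10.6] [0.5197 0.3034 0.035 ] depth z 0.0321
large yellow [173.5 194. ] [10. 11.] [0.5136 0.2232 0.035 ] depth z 0.0351
large red [141.5 212.5] [11. 11.] [0.4608 0.3084 0.035 ] depth z 0.0364
large green [170.8 215.5] [10.6 10.5] [0.4538 0.2278 0.035 ] depth z 0.0363
by 0.08038287261468388 br 0.059128715000709355 ctr [0.48696534 0.26567669 0.035     ]
small blue [142.  283.2] [8.2 8.5] [0.2712 0.2964 0.035 ] depth z 0.0258
small yellow [121.4 277. ] [8.2 8.5] [0.2867 0.3523 0.035 ] depth z 0.0218
small red [147.2 267.6] [8.2 8.5] [0.3125 0.2848 0.035 ] depth z 0.0239
small green [126.7 261.4] [7.9 7.9] [0.328  0.3406 0.035 ] depth z 0.0231
by 0.05795883240589017 br 0.042888391889136304 ctr [0.29958735 0.3185316  0.035     ]
184 [[546, 54, 30, 152, 143, 143], [547, -31, 30, 148, 136, 134]]
185 [[544, 54, 25, 149, 139, 136], [545, -31, 30, 148, 137, 134]]
186 [[540, 54, 29, 144, 132, 130], [542, -31, 26, 147, 136, 134]]
187 [[537, 54, 29, 123, 116, 118], [539, -31, 30, 146, 134, 131]]
188 [[532, 53, 45, 225, 226, 240], [536, -31, 30, 151, 140, 139]]
189 [[530, 53, 43, 218, 216, 231], [531, -30, 44, 201, 195, 205]]
190 [[527, 53, 42, 183, 169, 166], [528, -30, 46, 223, 222, 236]]
191 [[527, 54, 24, 98, 78, 65], [526, -30, 43, 219, 220, 235]]
192 [[526, 54, 4, 137, 89, 54], [524, -31, 33, 92, 76, 69]]
193 [[524, 54, 1, 132, 88, 55], [526, -32, -3, 133, 91, 60]]
```

View pics/crop.png

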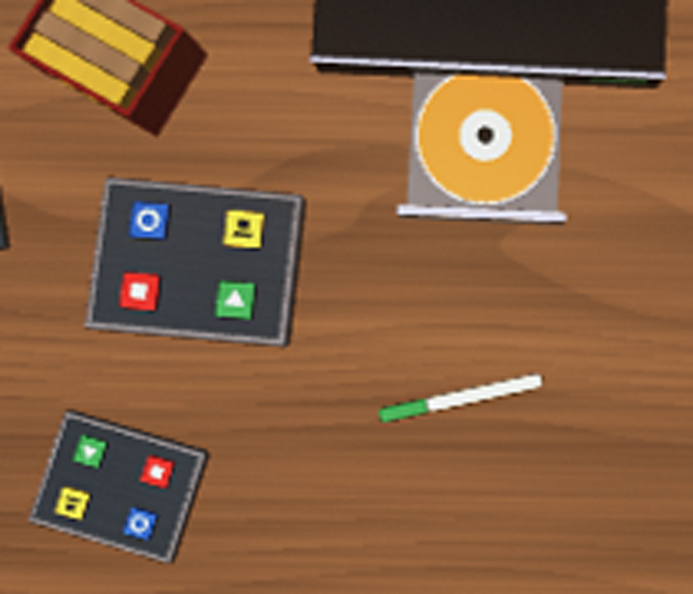

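The large pad fits: its key spacings are 80.4 and 59.1 mm (80 and 60 expected) and its key tops are at about 35 mm. The small pad measures 58 and 43 mm with tops at about 24 mm. The crop confirms a ring on the blue key and a triangle on the green. Next I'll fit the plate and player yaw, then press blue with a force guard.

```bash
cat >> h.py <<'E'
def down(psi): return [np.cos(psi/2),np.sin(psi/2),0,0]   # tool z down, tool x at heading psi
def plate(m):
    im=m["im"].astype(int); k=((im.min(-1)>165)).astype(np.uint8); k[:180]=0;k[195:]=0;k[:,:215]=0;k[:,275:]=0
    v,u=np.nonzero(k); return np.array([ray(m,(a,b),.045) for a,b in zip(u,v)])
E
python3 - <<'E'
from h import *
m=load("top");w=np.load("w.npy")
p=plate(m);q=p[:,:2];c=q.mean(0);U,S,V=np.linalg.svd(q-c);print("plate c",c,"n",len(q),"len",np.ptp((q-c)@V[0]),"thick",np.ptp((q-c)@V[1]),"dir",V[0])
# player top: points z 46..62 in region -> rect
k=((w[...,2]>.048)&(w[...,2]<.062)&(abs(w[...,1]-.01)<.22)&(w[...,0]>.6)&(w[...,0]<1)).astype(np.uint8)
cs=cv2.findContours(k,cv2.RETR_EXTERNAL,cv2.CHAIN_APPROX_NONE)[0];C=max(cs,key=cv2.contourArea)
R=cv2.minAreaRect(np.array([w[b,a,:2] for a,b in C[:,0]],np.float32)*1000);print("player rect mm",R)
P=w[...,:2][(w[...,2]>.004)&(w[...,2]<.018)&(w[...,0]>.36)&(w[...,0]<.46)&(abs(w[...,1])<.13)];print("marker",P.min(0),P.max(0))
E
python3 - <<'E'
from h import *
from workcell import r,command_gripper
m=load("top");B=blobs(m["im"],124,195,176,233)
b=ray(m,B["blue"][0],.035);q=down(np.pi-.08)
command_gripper(0.0,20)
r.reach([b[0],b[1],.14],q); r.move_straight([b[0],b[1],.075],q,speed=.1)
s=r.read_state();print(s["time_s"],s["eef_pos"],s["contact_force"],s["grip_width"])
E
```

```text
plate c [0.5329853 0.022512 ] n 169 len 0.13581247339839148 thick 0.031203090611558126 dir [-0.01845465 -0.9998297 ]
player rect mm ((760.6076049804688, 16.870895385742188), (300.8148498535156, 222.33978271484375), 88.70166015625)
marker [ 0.36112663 -0.11602882] [0.45767883 0.12646053]
3.1667 [0.52002027 0.30367294 0.07556537] [ 0.09150153 -0.29746708  0.71336505] 9.819322979329174e-05
```

Plate and player agree: the player centre is at (0.761, 0.017), size 301x222 mm, with yaw about -1.3°. The plate centre is y≈0.022, and the home front surface should be at x≈0.643. Now I'll press blue.

Run:
```python
from workcell import r
s=r.read_state();p=s["eef_pos"]; f0=s["contact_force"][2]
p=[.5197,.3034,p[2]]
r.move_straight([p[0],p[1],.064],speed=.05)
hit=r.move_straight([p[0],p[1],.051],speed=.01,max_force=9)
s=r.read_state();print(hit,s["eef_pos"],s["contact_force"]-0)
r.hold(.2);s=r.read_state();print(s["eef_pos"],s["contact_force"])
r.move_straight([p[0],p[1],.13],speed=.08);s=r.read_state();print(s["time_s"],s["contact_force"])
```

```text
True [0.51974219 0.30342343 0.05404758] [-0.58921147 -0.52305579  5.53175824]
[0.51974864 0.30344595 0.05403833] [-0.64574044 -1.20968952  6.66320367]
5.8167 [-0.42949926  0.49557475 -0.44431216]
```

Blue bottomed out: the tip reached 29.0 mm, as expected, with 6.7 N. The tray is next.

```bash
cat > push.py <<'E'
from h import *
from workcell import r,optics
yaw=-.0227;Y=lambda x:.0169+yaw*(x-.7606); q=down(np.pi+yaw)
r.reach([.47,Y(.47),.13],q); r.move_straight([.47,Y(.47),.048],q,speed=.12)
print("contact?",r.move_straight([.54,Y(.54),.048],q,speed=.03,max_force=1.5),r.read_state()["eef_pos"])
print("home?",r.move_straight([.65,Y(.65),.048],q,speed=.04,max_force=14))
s=r.read_state();print(s["time_s"],s["eef_pos"],s["contact_force"])
r.hold(.2);x=r.read_state()["eef_pos"][0]
r.move_straight([x-.05,Y(x-.05),.048],q,speed=.1);r.move_straight([x-.05,Y(x-.05),.16],q,speed=.15)
r.reach([.4538,.2278,.13],down(np.pi-.08))
im,d=optics.get_image("top");np.savez("top2.npz",im=im,d=d,**optics.camera_model("top"))
cv2.imwrite("pics/top2.png",cv2.resize(im[40:300,90:460,::-1],None,fx=2.1,fy=2.1,interpolation=cv2.INTER_CUBIC));print(r.read_state()["time_s"])
E
python3 push.py
```

```text
contact? True [0.51503799 0.0224718  0.0476205 ]
home? True
11.7583 [0.6313555  0.01987646 0.04719194] [-0.37234691  0.8480147   0.47170776]
14.5167
```

View pics/top2.png

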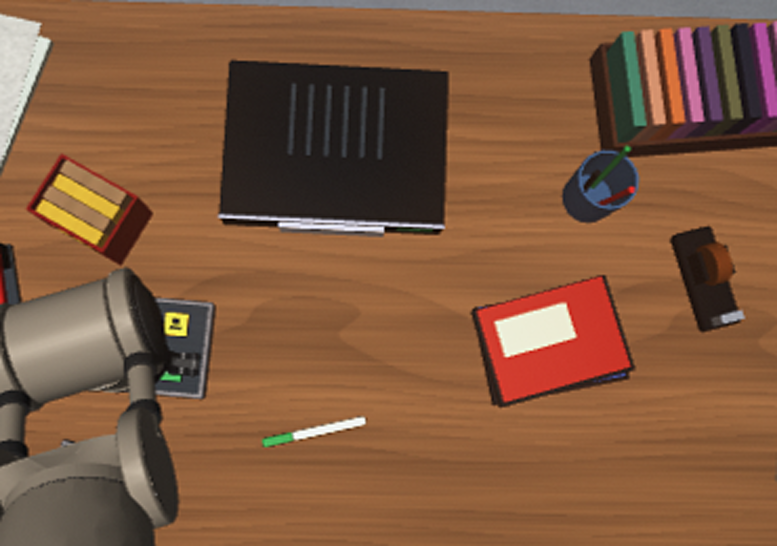

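The picture shows the tray in: the plate sits at (330,228), just ahead of the player's face, and nothing else has moved. The force read about 0 N after the stop, so I'll measure the remaining gap before pressing green. The pad needs checking too.

Run:
```python
from h import *
m=load("top2");im=m["im"]
for u in (230,245,260):
    print(u,[(v,im[v,u].tolist(),ray(m,(u,v),.045)[0].round(4),ray(m,(u,v),.054)[0].round(4)) for v in range(141,154)])
a=load("top")["im"]
print("yellow",blobs(im,150,205,176,233)["yellow"][0],blobs(a,150,205,176,233)["yellow"][0])
```

```text
230 [(141, [41, 34, 31], np.float64(0.6653), np.float64(0.663)), (142, [36, 29, 24], np.float64(0.6624), np.float64(0.6601)), (143, [85, 81, 87], np.float64(0.6596), np.float64(0.6573)), (144, [230, 229, 245], np.float64(0.6567), np.float64(0.6544)), (145, [143, 139, 151], np.float64(0.6538), np.float64(0.6516)), (146, [227, 228, 240], np.float64(0.6509), np.float64(0.6487)), (147, [219, 218, 233], np.float64(0.6481), np.float64(0.6459)), (148, [189, 176, 174], np.float64(0.6452), np.float64(0.643)), (149, [85, 77, 75], np.float64(0.6423), np.float64(0.6402)), (150, [97, 83, 78], np.float64(0.6395), np.float64(0.6373)), (151, [151, 98, 58], np.float64(0.6366), np.float64(0.6345)), (152, [156, 102, 64], np.float64(0.6338), np.float64(0.6317)), (153, [161, 107, 66], np.float64(0.6309), np.float64(0.6288))]
245 [(141, [40, 33, 31], np.float64(0.6663), np.float64(0.6639)), (142, [39, 32, 30], np.float64(0.6634), np.float64(0.6611)), (143, [40, 33, 31], np.float64(0.6605), np.float64(0.6582)), (144, [108, 105, 115], np.float64(0.6576), np.float64(0.6553)), (145, [228, 227, 244], np.float6
[... 682 characters left out ...]
p.float64(0.6615), np.float64(0.6592)), (144, [49, 43, 44], np.float64(0.6586), np.float64(0.6563)), (145, [139, 136, 147], np.float64(0.6557), np.float64(0.6534)), (146, [198, 196, 211], np.float64(0.6528), np.float64(0.6506)), (147, [144, 139, 145], np.float64(0.65), np.float64(0.6477)), (148, [226, 226, 238], np.float64(0.6471), np.float64(0.6449)), (149, [219, 220, 239], np.float64(0.6442), np.float64(0.642)), (150, [61, 52, 48], np.float64(0.6413), np.float64(0.6392)), (151, [96, 83, 78], np.float64(0.6385), np.float64(0.6363)), (152, [145, 101, 70], np.float64(0.6356), np.float64(0.6335)), (153, [164, 108, 65], np.float64(0.6327), np.float64(0.6307))]
yellow [173.5 194. ] [173.5 194. ]
```

The pad hasn't moved (same yellow pixel). The plate front stands about 7-8 mm ahead of the face, which fits home. Pressing green early would fail the run, so I'll check with a second light push before pressing.

```bash
cat > fin.py <<'E'
from h import *
from workcell import r
yaw=-.0227;Y=lambda x:.0169+yaw*(x-.7606); q=down(np.pi+yaw)
r.reach([.585,Y(.585),.15],q); r.move_straight([.585,Y(.585),.048],q,speed=.12)
r.move_straight([.62,Y(.62),.048],q,speed=.05)
r.hold(.3); f0=r.read_state()["contact_force"][0]
for x in (.628,.630,.631,.632,.633,.634,.635):
    h=r.move_straight([x,Y(x),.048],q,speed=.01,max_force=15); r.hold(.1); s=r.read_state()
    f=s["contact_force"][0]-f0; print(x,h,s["eef_pos"][0].round(5),f.round(2))
    if h or abs(f)>8: break
x=r.read_state()["eef_pos"][0]
r.move_straight([x-.05,Y(x-.05),.048],q,speed=.1);r.move_straight([x-.05,Y(x-.05),.15],q,speed=.15)
print(r.read_state()["time_s"])
E
python3 fin.py
```

```text
0.628 False 0.62794 -0.22
0.63 False 0.62996 -0.85
0.631 False 0.63099 0.16
0.632 False 0.63163 -3.24
0.633 False 0.63169 -6.7
0.634 False 0.63176 -11.14
22.0417
```

The tray is against its stop: x holds at 0.6317 while the force climbs from 3 to 11 N. Now I'll press green.

Run:
```python
from h import *
from workcell import r,optics
p=[.4538,.2278];q=down(np.pi-.08)
r.reach([*p,.13],q); r.move_straight([*p,.064],q,speed=.08)
print(r.move_straight([*p,.051],speed=.01,max_force=9)); r.hold(.2)
s=r.read_state();print(s["eef_pos"],s["contact_force"])
r.move_straight([*p,.15],speed=.08)
r.reach([.181,.493,.256],q);s=r.read_state();print(s["time_s"],s["contact_force"])
im,d=optics.get_image("top");m=dict(im=im,d=d,**optics.camera_model("top"))
B=blobs(im,124,195,176,233)
for k,v in B.items(): print(k,v[0].round(1))
cv2.imwrite("pics/end.png",cv2.resize(im[40:300,90:460,::-1],None,fx=2.1,fy=2.1))
```

```text
True
[0.45384874 0.22782832 0.05402041] [-1.2428927  -0.80639701  6.91596891]
27.9833 [-0.90373781 -0.35910621  0.09970814]
blue [144.5 191.3]
yellow [173.5 194. ]
red [141.5 212.5]
green [170.8 215.5]
```

View pics/end.png

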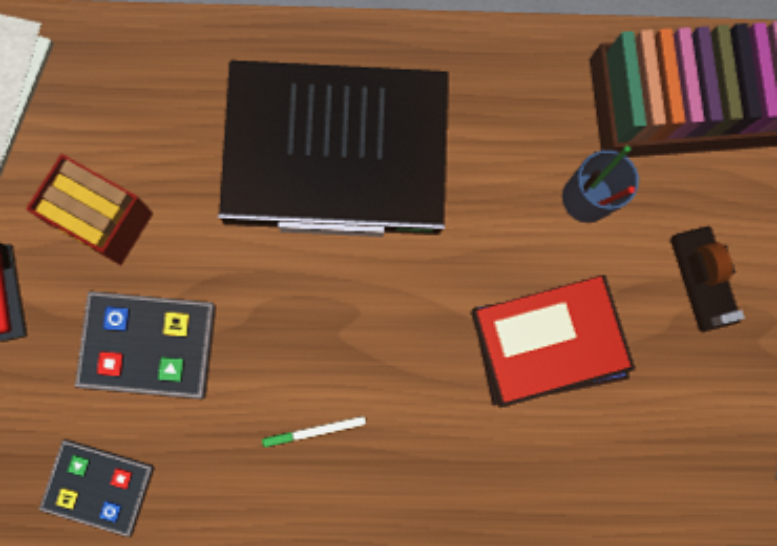

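The final picture shows the tray home at (330,228), the pad where it was at (146,345) with all four keys at their starting pixels, and everything else in place.

```bash
python3 -c "
from workcell import r
r.finish_job();print(r.read_state()['time_s'])"
```

```text
the job is handed in; nothing more can be done
the job is handed in; nothing more can be done
```

I pressed the blue key fully down, pushed the tray home, pressed the green key fully down, and handed the job in at about 28 s of the 54 s allowed. No verdict was reported.

- **Keys:** both presses reached the expected stop, with the fingertips 29.0 mm above the counter. The force was 6.7 N on blue and 6.9 N on green.
- **Tray:** after the first push the wrist force read about 0 N, so I pushed lightly a second time before pressing green. The position held at x = 0.6317 while the force rose from 3 to 11 N, so the tray was against its stop. In the image the plate stands about 7–8 mm in front of the player's face, as it should when home; one pixel is about 3 mm there.
- **Final picture:** the four key centres on the pad are at the same pixels as at the start, so the pad did not shift. The other things on the counter look unmoved; I judged those by eye. That the keys sprang back up was not measured directly.

No check failed or disagreed apart from that near-zero force reading.

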